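# Shift the notched stop and shelve the bottle

### The arm

A 6-joint arm with a two-finger parallel gripper is mounted at the origin on a cart in front of the work surface, level with it; the furniture and walls round the work are solid. World frame = base frame: x ahead of the robot, y to its left, z up, the work surface at z = 0. Lengths are in m, angles in rad, forces in N, time in s.
With the tool pointing down it reaches from about 0.35 to 0.85 m from the base axis. Payload 8.1 kg.
Tool frame: the origin (TCP) lies between the finger pads; the fingertips stand tips_ahead ahead of it and the grasp point (between the pads) lies 8 mm behind it (tips_ahead is the distance from the TCP to the fingertips, in m); z points along the fingers, x is the direction in which the jaws open and shut, and the axes are right-handed (so a half turn about z gives the same grasp; the last joint's range is limited). The gripper opens to 93 mm and grips with 3 to 60 N. Pads are 15 mm wide; open, the fingers measure 128 mm over their backs; the gripper's body (75 mm by 188 mm) begins 65 mm behind the grasp point.
Start: joints at [1.176, 0.13, 1.488, -0, 1.523, -0.085], TCP at [0.183, 0.571, 0.23] pointing down, gripper open.
Joint ranges: [-2.96, 2.96], [-0.89, 2.26], [0.02, 2.5], [-1.34, 4.48], [0, 2.73], [-2.66, 2.66]. Speed limits (rad/s): [2.39, 2.39, 2.79, 3.14, 3.14, 3.14].

### API

Orientations are given as a rotation vector (axis times angle).
In Python, from plant import * gives the robot as it stands.
- The arm moves only by the tool play_rows, never from a script. Its argument "increments" is a list that holds one entry, the list of rows, each a list of 4 numbers: the shift along the tool's x, y, z in cm, then the turn about the tool's z in rad. A call has 1 to 5 rows; each row is the pose to reach, as a shift and turn from the pose measured when the call began, along the tool's axes at that moment; what a row does not reach only later rows make up. A row lasts 1/10 s, in which the tool goes at most 50 mm and 8.59 degrees, less where a joint would pass 70% of its speed; a pose out of reach is approached as far as the arm can. A call with a gripper value outside its range is refused whole. "jaw" is the finger opening in cm, from 0 to 9.3, set as the call begins (left out, the last holds). The fingers move at their own pace and stop on an object; "squeeze" is the grip in N (left out, the last holds). Time passes only in rows, so rows that repeat a pose let the fingers close. It gives the time, the measured TCP pose, the force and the opening at its end, in the units of the state.
- read_state(): the state, without advancing time (a new reading comes with each control period).
- read_camera(name): name is "side" or "top" or "wrist"; returns (picture, depth): 384x512x3 uint8, blue, green, red; 384x512 float32, m along the optical axis (not along the pixel's ray), 0 where there is no reading.
- camera_params(name): a dict with "K" (3x3 intrinsics, pixels), "k1" (the pictures are not rectified: a ray, as slopes to the right and down, at radius r is drawn at 1 + k1 r^2 times it, then the intrinsics apply), "eye" and "orientation" of the camera in the world. Camera axes: x right, y up, looking along -z (the intrinsics and any distortion apply to the point x, -y, -z); pixel columns grow to the right and rows downward; lengths in m; the calibration is good to about 2 mm. A picture is of the moment at which its call begins: read the wrist's pose just before it. camera_params takes no time and is no camera call; for the wrist camera it gives the pose at the moment of the call.
- close_job(): hands the job in, once; it reports no verdict.
The state is a dict: "t": time; "q": joint angles; "dq": joint speeds; "joint_torque": joint torques, N m; "tool_pos": TCP position; "orientation": TCP orientation; "force": force on the tool from outside, world axes, zero at the start; "wrist_torque": the same for the moment, N m; "opening": finger opening in m.
Only numpy, scipy, OpenCV 4.12 (cv2) and the standard library are available. Lean on these libraries where they do the work, as an engineer would, in place of code of your own. Each camera call takes 0.05 s, during which the arm holds its last target.

### The job

On the bottle rack, press down the black thumb lever of the sliding stop so that its tooth lifts out of its notch, shift the stop along to the notch with the red tag and let the tooth drop fully into that notch. Then take the white bottle with the black cap from the open worktop and stand it upright on the raised white ledge, in the bay that this has opened, and let go of it. Do not disturb the yellow dish or the red rubber bung on the right.

Things in the scene. Friction and masses are not known exactly. Their poses are not given: they have to be found in the camera images.
- rack: Fixed grey bottle rack, base plate 190 x 196 x 10 mm (x -105 to 85). Origin at worktop height; x points from the thumb lever (front) to the ledge (back), y along rail and ledge, z up. The sliding stop on it starts in the middle notch, where the bays left and right of its blue plate are each 60 mm wide, too narrow for the bottle.
- ledge (a point): Centre of the raised white ledge's top: 60 mm deep in x, 130 mm long in y between two aluminium end walls (6 mm thick, 38 mm above the ledge), 40 mm above the worktop; axes as the rack's. With the stop 28 mm off the middle the larger bay is 88 mm wide, 56 mm off 116 mm: the bay on the side away from the red tag, between plate and end wall.
- stop_plate (a point): Middle of the top edge of the blue stop plate, 95 mm above the worktop. The plate is 10 mm thick in y, 62 mm long in x, 52 mm high, stands over the ledge, divides it into two bays, and always has the tooth's y in the rack's frame.
- comb_mid (a point): Top of the toothed steel comb above its middle notch, 54 mm above the worktop, 42 mm in front of the ledge's centre line. Five notches at rack y = -56, -28, 0, 28, 56 mm, each 16 mm wide between round-topped teeth.
- rod_mid (a point): Middle of the steel guide rod (8 mm thick, along rack y, axis 52 mm above the worktop) on which the stop slides, held by brackets 64 mm high at y = -92 and 92 mm. It is also the axis about which the thumb lever turns.
- thumb_pad (a point): Middle of the upper face of the black thumb pad, 40 mm in front of the rod's axis; 62 mm above the worktop when up, about 17 mm lower at 0.45 rad. Pad 40 mm long in x, 36 mm wide in y between two side cheeks 10 mm high, against which the stop can also be pushed along. A white pointer at its front shows the tooth's y. Open above: room for shut fingertips.
- stop_slide (a joint): Position of the stop along the rack's y (m), 0 at the middle notch, the notches at -0.056, -0.028, 0, 0.028, 0.056, ends of travel at -0.060 and 0.060. The tooth has about 3 mm play either way in a notch. Slides with 1 to 2 N of friction once the tooth is lifted; with the tooth down it is locked.
- stop_lever (a joint): Turn of the thumb lever (rad): 0 up, tooth fully down in a notch; grows as the pad is pressed; the tooth clears the comb from about 0.34; end of travel 0.52. A spring returns it: about 4 N on the middle of the pad starts it, about 7 N holds it at 0.45.
- tooth_tip (a point): Lowest point of the tooth behind the rod, 10 mm thick and round; when seated 43 mm above the worktop, 11 mm below the comb's top.
- tag_red: Red tag, fixed block 12 x 18 x 12 mm on the front edge of the rack's base, straight in front of the notch that the stop must go to (same y in the rack's frame as that notch); origin under its centre. Three white tags of the same shape mark the other notches; the middle notch has none.
- bottle: Loose white bottle with a black screw cap on the open worktop to the right of the rack (not the fixed ones at the back wall); body 68 mm in diameter, 132 mm high, about 0.28 kg; origin at the centre of its underside, z up. The cap, 55 mm in diameter, is the part from 111 to 132 mm up and can be gripped from above; it is firmly on.
- dish: Loose yellow-beige open dish, 83 mm wide, 38 mm high, a bystander; origin under its centre.
- red_bung: Loose red rubber bung, 22 mm, a bystander; origin under its centre.

How it is judged:
On the way, in this order (a step that is already met when the one before it is completed fails the run):
1. the lever is pressed and the tooth is lifted clear of the comb (value of joint stop_lever above 0.3 rad), for 0.05 s.
2. the stop sits at the red tag with its tooth fully down in the notch (y of tooth_tip in the frame of tag_red between -0.006 and 0.006 m and value of joint stop_lever below 0.06 rad), for 0.2 s.
3. the bottle stands upright on the ledge (z of bottle in the frame of ledge between -0.004 and 0.006 m and x of bottle in the frame of ledge between -0.022 and 0.022 m and y of bottle in the frame of ledge between -0.05 and 0.05 m and angle between bottle's own z axis and vertical below 0.12 rad and linear speed of bottle below 0.03 m/s), for 0.2 s.
At the end, for the whole second after the job is handed in: Stop's tooth fully down (lever under 0.06 rad) in the red tag's notch (within 6 mm along the rail); bottle upright (0.12 rad), at rest and released on the ledge, underside -4 to +6 mm from its top, centre within 22 mm of its centre line across and 50 mm of its middle along it (all of step 2 and z of bottle in the frame of ledge between -0.004 and 0.006 m and x of bottle in the frame of ledge between -0.022 and 0.022 m and y of bottle in the frame of ledge between -0.05 and 0.05 m and angle between bottle's own z axis and vertical below 0.12 rad and linear speed of bottle below 0.02 m/s); the robot touches nothing.
It fails at once if the bottle is tipped over (angle between bottle's own z axis and vertical above 0.6 rad).
It fails at once if the yellow dish is moved by more than 20 mm (distance of dish from where it was at the start of the episode above 0.02 m).
It fails at once if the red bung is moved by more than 20 mm (distance of red_bung from where it was at the start of the episode above 0.02 m).
It also fails if it takes over 64 s, if anything falls off the work surface, if the arm or the gripper's body presses on something with over 40 N, if the wrist force passes 120 N, or if a joint passes its speed limit or range.

## Working session

There is one attempt and no reset: what is moved stays moved. The work goes in short steps, Python scripts to look and compute and a tool call to move; the robot and the scene stay as the last step left them, time stands still between calls to the robot, and variables do not carry over. Pictures are saved under pics/ and viewed, and the job is handed in when it is done.

Besides the shell and the picture viewer there is one more tool, called after ">>>" as name(argument=value, ...) on one line, values as JSON. play_rows: Moves the arm, as the interface text tells. Its arguments: {"type":"object","properties":{"increments":{"type":"array"},"jaw":{"type":"number"},"squeeze":{"type":"number"}},"required":["increments"]}

```bash
ls; mkdir -p pics; cat > h.py <<'E'
from plant import *
import numpy as np, cv2
from scipy.spatial.transform import Rotation as R
def rays(name_or_p,uv):
    p=camera_params(name_or_p) if isinstance(name_or_p,str) else name_or_p
    K=np.array(p["K"]);uv=np.atleast_2d(uv).astype(float)
    d=np.c_[(uv[:,0]-K[0,2])/K[0,0],(uv[:,1]-K[1,2])/K[1,1]]
    s=d.copy()
    for _ in range(20): s=d/(1+p["k1"]*(s**2).sum(1,keepdims=True))
    o=np.array(p["orientation"])
    M=R.from_rotvec(o).as_matrix() if o.size==3 else o.reshape(3,3)
    return np.array(p["eye"]),np.c_[s[:,0],-s[:,1],-np.ones(len(s))]@M.T
def onplane(n,uv,z):
    e,d=rays(n,uv); return e+d*((z-e[2])/d[:,2])[:,None]
def withdepth(n,uv,dep):
    e,d=rays(n,uv); return e+d*np.atleast_1d(dep)[:,None]
E
python3 - <<'E'
from h import *
s=read_state();print({k:np.round(v,3).tolist() for k,v in s.items()})
for n in ["side","top","wrist"]:
    p=camera_params(n);print(n,p)
    im,d=read_camera(n);cv2.imwrite(f"pics/{n}0.png",im);np.savez(f"pics/{n}0.npz",im=im,d=d)
E
```

```text
pics
{'t': 0.0, 'q': [1.176, 0.131, 1.489, -0.0, 1.523, -0.085], 'dq': [-0.002, 0.0, -0.002, 0.0, -0.001, 0.001], 'joint_torque': [-0.001, -55.983, -49.177, 0.077, 0.035, -0.0], 'tool_pos': [0.183, 0.571, 0.229], 'orientation': [2.537, 1.852, -0.002], 'force': [-0.1, 0.197, -1.017], 'wrist_torque': [0.015, 0.014, -0.057], 'opening': 0.093}
side {'K': array([[445.31916814,   0.        , 259.2918318 ],
       [  0.        , 445.31916814, 193.37648944],
       [  0.        ,   0.        ,   1.        ]]), 'k1': -0.14849850442839246, 'eye': array([ 0.01162578, -0.21423522,  0.93921984]), 'orientation': array([ 0.44414647, -0.37676   , -1.35307644])}
top {'K': array([[489.40072764,   0.        , 259.8112572 ],
       [  0.        , 489.40072764, 194.52961289],
       [  0.        ,   0.        ,   1.        ]]), 'k1': -0.10608418678474787, 'eye': array([ 0.43223401, -0.13376772,  1.36459848]), 'orientation': array([ 0.04115456, -0.04696155, -1.5429398 ])}
wrist {'K': array([[316.97899059,   0.        , 249.99038816],
       [  0.        , 316.97899059, 187.95470346],
       [  0.        ,   0.        ,   1.        ]]), 'k1': -0.05460951501877373, 'eye': array([0.10390871, 0.59695237, 0.38554695]), 'orientation': array([-0.26062235, -0.18882939,  1.25097441])}
```

View pics/side0.png

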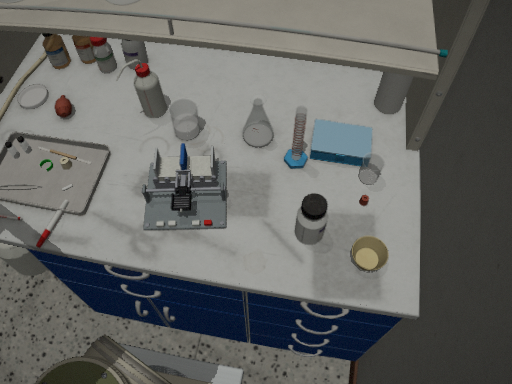

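View pics/top0.png

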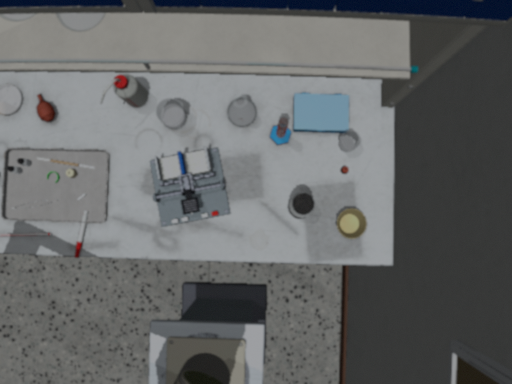

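View pics/wrist0.png

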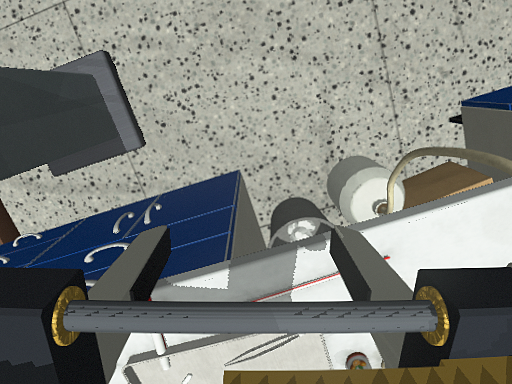

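```bash
python3 - <<'E'
from h import *
a=np.load("pics/side0.npz")["im"][140:240,130:240];b=np.load("pics/top0.npz")["im"][140:235,140:240]
cv2.imwrite("pics/c1.png",cv2.resize(a,None,fx=5.4,fy=5.4,interpolation=cv2.INTER_CUBIC))
cv2.imwrite("pics/c2.png",cv2.resize(b,None,fx=6,fy=6,interpolation=cv2.INTER_CUBIC))
for n in ["side","top"]:
    z=np.load(f"pics/{n}0.npz");im=z["im"];d=z["d"]
    hsv=cv2.cvtColor(im,cv2.COLOR_BGR2HSV)
    for nm,m,h in [("red",cv2.inRange(hsv,(0,150,60),(8,255,255))|cv2.inRange(hsv,(172,150,60),(180,255,255)),.022),("blue",cv2.inRange(hsv,(105,150,40),(125,255,255)),.095),("black",cv2.inRange(hsv,(0,0,0),(180,255,45)),.132),("yel",cv2.inRange(hsv,(15,60,60),(35,255,255)),.038)]:
        m[:,:130]=0;m[:60]=0;m[250:]=0
        k,l,st,c=cv2.connectedComponentsWithStats(m)
        for i in range(1,k):
            if st[i,4]>12 and st[i,4]<3000 and st[i,0]<400: 
                u=c[i];dd=np.median(d[l==i])
                print(n,nm,st[i],u.round(1),onplane(n,u,h).round(4)[0],withdepth(n,u,dd).round(4)[0])
E
```

```text
side red [135  63  14  14 134] [141.6  69.8] [0.9046 0.2973 0.022 ] [0.7729 0.2219 0.1572]
side red [362 195   6   7  31] [364.5 197.9] [ 0.5839 -0.3714  0.022 ] [ 0.5847 -0.3716  0.0207]
side red [204 220   8   5  38] [207.3 222. ] [ 0.4525 -0.0158  0.022 ] [ 0.4534 -0.0154  0.0202]
side blue [180 144   7  26 128] [183.2 157. ] [0.5723 0.0644 0.095 ] [0.5783 0.0674 0.0859]
side black [184 150   3  19  34] [185.3 159.7] [0.5414 0.0457 0.132 ] [0.5837 0.0665 0.0674]
side black [171 183  23  28 335] [182.2 197.3] [0.4466 0.0265 0.132 ] [0.4848 0.0476 0.0611]
side black [145 191   5  11  32] [147.  195.7] [0.4368 0.1017 0.132 ] [0.4883 0.14   0.0341]
side black [301 194  26  26 517] [313.7 206.7] [ 0.4746 -0.2485  0.132 ] [ 0.4763 -0.2487  0.129 ]
side yel [352 236  35  14 374] [368.4 243.7] [ 0.4567 -0.385   0.038 ] [ 0.4644 -0.388   0.0223]
top red [343 168   4   4  14] [344.3 169.5] [ 0.5838 -0.3695  0.022 ] [ 0.5839 -0.3697  0.021 ]
top red [212 211   6   4  17] [214.8 212.7] [ 0.4546 -0.0155  0.022 ] [ 0.4546 -0.0156  0.0231]
top blue [179 153   7  21  68] [181.8 163. ] [0.5808 0.0686 0.095 ] [0.5808 0.0686 0.0952]
top black [183 190  16  18 100] [190.4 195.9] [0.4935 0.0378 0.132 ] [0.497  0.0477 0.0607]
top black [294 194  19  19 288] [302.9 203.3] [ 0.4826 -0.2467  0.132 ] [ 0.4826 -0.2467  0.1326]
top yel [337 209  29  29 646] [351.  222.9] [ 0.4368 -0.3877  0.038 ] [ 0.4369 -0.3936  0.0073]
```

View pics/c1.png

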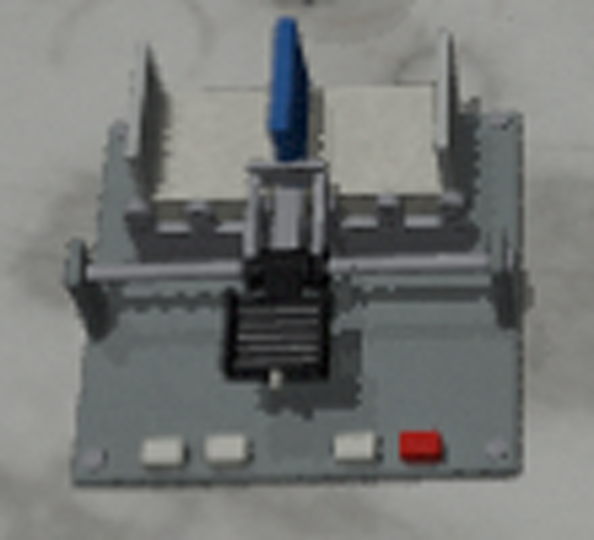

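View pics/c2.png

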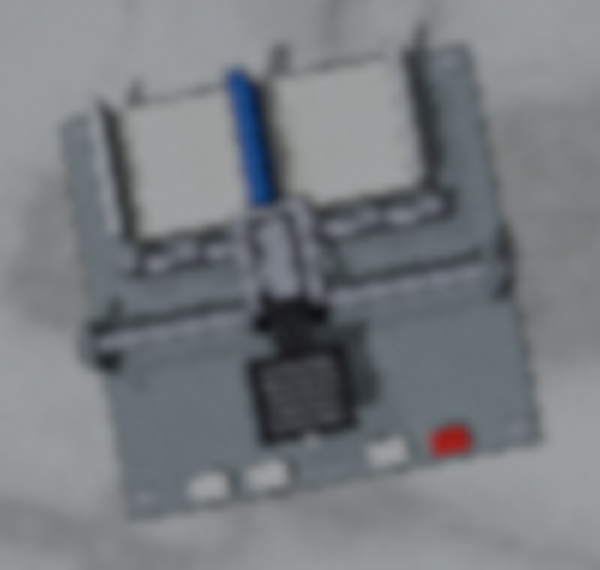

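```bash
python3 - <<'E'
from h import *
W={}
for n,c in [("top",np.array([(208,487),(267,474),(388,451),(450,440)])/6+[140,140]),("side",np.array([(164,452),(227,449),(355,446),(420,446)])/5.4+[130,140])]:
    P=onplane(n,c,.020 if n=="side" else .022);print(n,P.round(4).tolist())
    ys=np.array([56,28,-28,-56])/1000
    f=np.polyfit(ys,P[:,:2],1);print("dir",f[0],"yaw",np.arctan2(-f[0][0],f[0][1]),"mid",f[1])
# rod ends/brackets, pointer, plate ends
for nm,z,t,s in [("plateFront",.095,(262,200),None),("plateBack",.095,(236,72),(286,18)),("rodL",.056,(110,345),(92,272)),("rodR",.056,(490,268),(488,260)),("ptr",.06,(312,440),(276,378)),("padFL",.065,(262,442),(226,372)),("padFR",.065,(355,428),(325,375))]:
    for n,c in (("top",t),("side",s)):
        if c is None: continue
        c=np.array(c)/(6 if n=="top" else 5.4)+([140,140] if n=="top" else [130,140])
        print(nm,n,onplane(n,c,z)[0].round(4))
# bottle cap and dish circles via depth
for n in ["top","side"]:
    z=np.load(f"pics/{n}0.npz");d=z["d"];v,u=np.mgrid[0:384,0:512]
    P=withdepth(n,np.c_[u.ravel(),v.ravel()],d.ravel())
    for nm,c,r,lo,hi in [("cap",(.4785,-.248),.06,.126,.14),("dish",(.437,-.39),.07,.032,.05),("ledge",(.57,.07),.1,.036,.044),("plate",(.58,.07),.1,.09,.1),("pad",(.49,.047),.05,.057,.066)]:
        m=(np.hypot(P[:,0]-c[0],P[:,1]-c[1])<r)&(P[:,2]>lo)&(P[:,2]<hi)&(d.ravel()>0)
        Q=P[m];
        if len(Q)>3:
            (cc,rr)=cv2.minEnclosingCircle(Q[:,:2].astype(np.float32));print(n,nm,len(Q),Q.mean(0).round(4),np.round(cc,4),round(rr,4),[np.round(x,4).tolist() if not np.isscalar(x) else round(x,2) for x in cv2.minAreaRect(Q[:,:2].astype(np.float32))])
E
```

```text
top [[0.4283, 0.0941, 0.022], [0.435, 0.0672, 0.022], [0.4471, 0.012, 0.022], [0.4529, -0.0162, 0.022]]
dir [-0.21937427  0.98494462] yaw 0.21915040573401265 mid [0.44083126 0.03925187]
side [[0.4288, 0.0914, 0.02], [0.4353, 0.0649, 0.02], [0.447, 0.0108, 0.02], [0.4522, -0.0168, 0.02]]
dir [-0.20876548  0.96590926] yaw 0.21285945208509927 mid [0.44084795 0.03756236]
plateFront top [0.5538 0.0627 0.095 ]
plateBack top [0.6096 0.0762 0.095 ]
plateBack side [0.6107 0.0758 0.095 ]
rodL top [0.4906 0.1347 0.056 ]
rodL side [0.4906 0.1358 0.056 ]
rodR top [ 0.5297 -0.0346  0.056 ]
rodR side [ 0.5278 -0.0321  0.056 ]
ptr top [0.4506 0.0419 0.06  ]
ptr side [0.4529 0.0416 0.06  ]
padFL top [0.449  0.0634 0.065 ]
padFL side [0.4492 0.0615 0.065 ]
padFR top [0.4564 0.0223 0.065 ]
padFR side [0.4555 0.0203 0.065 ]
top cap 361 [ 0.4828 -0.2464  0.1326] [ 0.4826 -0.2467] 0.0275 [[0.4822, -0.246], [0.053, 0.0529], 2.06]
top dish 161 [ 0.4337 -0.3935  0.0375] [ 0.4353 -0.3889] 0.0422 [[0.4364, -0.3889], [0.0817, 0.0811], 0.63]
top ledge 800 [0.5821 0.0729 0.0401] [0.574  0.0674] 0.0786 [[0.5775, 0.068], [0.0759, 0.1417], 12.23]
top plate 83 [0.5824 0.0705 0.0949] [0.5836 0.0698] 0.0304 [[0.5834, 0.071], [0.06, 0.0105], 11.78]
top pad 325 [0.4904 0.0514 0.0615] [0.4935 0.0485] 0.0468 [[0.494, 0.054], [0.0789, 0.0874], 63.41]
side cap 481 [ 0.4803 -0.2497  0.1308] [ 0.4823 -0.2497] 0.0281 [[0.4813, -0.2495], [0.0543, 0.0533], 82.12]
side dish 211 [ 0.4437 -0.393   0.0362] [ 0.4373 -0.3898] 0.0425 [[0.4366, -0.3894], [0.0834, 0.0815], 35.56]
side ledge 914 [0.5808 0.0705 0.0392] [0.5696 0.0669] 0.0796 [[0.5773, 0.0677], [0.0765, 0.1495], 12.34]
side plate 90 [0.5829 0.0716 0.0935] [0.5851 0.0703] 0.0305 [[0.5846, 0.0721], [0.0609, 0.0103], 12.58]
side pad 425 [0.4874 0.051  0.0607] [0.4929 0.0532] 0.0467 [[0.4939, 0.049], [0.0894, 0.0715], 30.03]
```

```bash
python3 - <<'E'
import plant
print([x for x in dir(plant) if x[0]!='_'])
from h import *
try: print(tips_ahead)
except Exception as e: print(e)
s=read_state();M=R.from_rotvec(s["orientation"]).as_matrix();print(M.round(3))
E
```

```text
['IKError', 'camera_params', 'close_job', 'read_camera', 'read_state', 'tips_ahead']
0.011
[[ 0.305  0.952 -0.001]
 [ 0.952 -0.305 -0.001]
 [-0.001 -0.    -1.   ]]
```

```bash
cat >> h.py <<'E'
ex=np.array([np.cos(.215),np.sin(.215),0]);ey=np.array([-ex[1],ex[0],0])
PAD=np.array([.471,.0455,0.])
LEDGE=np.array([.5834,.0708,.04])
def tgt(pos,yaw,verbose=True):
    s=read_state();M=R.from_rotvec(s["orientation"]).as_matrix()
    d=M.T@(np.asarray(pos)-s["tool_pos"])*100
    cy=np.arctan2(M[1,0],M[0,0]);t=(cy-yaw+np.pi/2)%np.pi-np.pi/2
    print("t",round(s["t"],2),"pos",np.round(s["tool_pos"],4),"yaw",round(cy,3),"F",np.round(s["force"],1),"open",round(s["opening"],4),"q",np.round(s["q"],2),"-> inc",d.round(2),"turn",round(t,3))
E
python3 -c "
from h import *
p=PAD-.008*ex;p[2]=.14
tgt(p,.215)"
```

```text
t 0.15 pos [0.1827 0.571  0.2288] yaw 1.261 F [-0.2  0.1  0.3] open 0.0928 q [ 1.18  0.13  1.49  0.    1.52 -0.09] -> inc [-41.65  42.79   8.94] turn 1.046
```

>>> play_rows(increments=[[[-3.2,3.2,0,0.08],[-6.4,6.5,0,0.16],[-9.6,9.8,0,0.24],[-12.8,13.1,0,0.32],[-16,16.4,0,0.4]]], jaw=0, squeeze=20)

```text
t: 0.65
tool_pos: [0.2905, 0.367, 0.2287]
orientation: [2.856, 1.307, -0.002]
force: [0.4, 1.2, -0.2]
opening: 0.0578
```

```bash
python3 -c "
from h import *
p=PAD-.008*ex;p[2]=.14
tgt(p,.215)"
```

```text
t 0.65 pos [0.2905 0.367  0.2287] yaw 0.858 F [ 0.4  1.2 -0.2] open 0.0578 q [ 0.79 -0.23  1.84 -0.    1.54 -0.07] -> inc [-13.15  34.19   8.91] turn 0.643
```

>>> play_rows(increments=[[[-1.6,4.2,0,0.1],[-3.2,8.5,0.5,0.2],[-4.9,12.7,1,0.3],[-6.6,17,1.5,0.4],[-8.2,21.3,2,0.5]]])

```text
t: 1.15
tool_pos: [0.3983, 0.1639, 0.2088]
orientation: [3.091, 0.553, -0.001]
force: [0.3, 0.6, 0.7]
opening: 0.0174
```

```bash
python3 -c "
from h import *
p=PAD-.008*ex;p[2]=.14
tgt(p,.215)"
```

```text
t 1.15 pos [0.3983 0.1639 0.2088] yaw 0.354 F [0.3 0.6 0.7] open 0.0174 q [ 0.27 -0.33  1.96 -0.    1.52 -0.08] -> inc [ 1.92 13.5   6.89] turn 0.139
```

>>> play_rows(increments=[[[0.5,3.5,1.7,0.05],[1,7,3.4,0.1],[1.5,10.5,5.1,0.14],[1.9,13.5,6.9,0.14],[1.9,13.5,6.9,0.14]]])

```text
t: 1.65
tool_pos: [0.4622, 0.0408, 0.137]
orientation: [3.122, 0.33, -0.008]
force: [-0.9, 0.3, 0.2]
opening: 0.0002
```

```bash
python3 - <<'E'
from h import *
p=PAD-.008*ex;p[2]=.14
tgt(p,.215)
im,d=read_camera("side");cv2.imwrite("pics/s1.png",cv2.resize(im[110:260,110:260],None,fx=4,fy=4,interpolation=2))
p=camera_params("wrist");print(p["eye"]);im,d=read_camera("wrist");cv2.imwrite("pics/w1.png",im)
E
```

```text
t 1.65 pos [0.4622 0.0408 0.137 ] yaw 0.211 F [-0.9  0.3  0.2] open 0.0002 q [-0.02 -0.18  1.96 -0.    1.36 -0.23] -> inc [ 0.16 -0.27 -0.3 ] turn -0.004
[0.44578263 0.1244396  0.2950341 ]
```

View pics/s1.png

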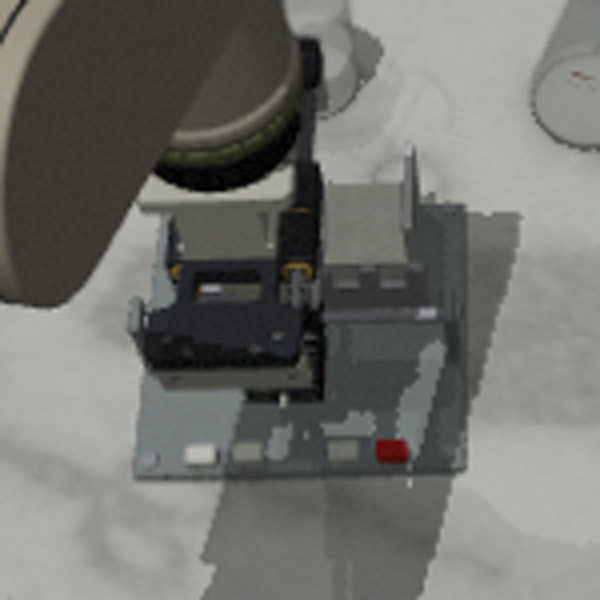

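View pics/w1.png

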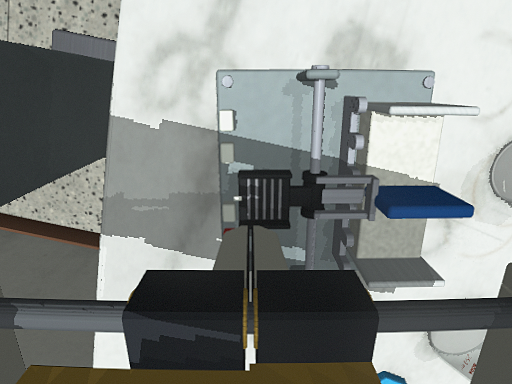

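```bash
python3 - <<'E'
from h import *
P=onplane("wrist",[(265,199),(240,170),(240,228),(290,170),(290,228),(249,228),(237,199)],.066);print(P.round(4))
tgt([0,0,0],.215)
print("rack coords rel PAD",((P-PAD)@np.c_[ex,ey]).round(4))
Q=onplane("wrist",[(376,190),(473,190)],.095);print(Q)
E
```

```text
[[0.4732 0.0489 0.066 ]
 [0.4498 0.0673 0.066 ]
 [0.4594 0.021  0.066 ]
 [0.4864 0.0752 0.066 ]
 [0.4981 0.0294 0.066 ]
 [0.4663 0.0225 0.066 ]
 [0.4522 0.0443 0.066 ]]
t 1.75 pos [0.4624 0.0433 0.1392] yaw 0.212 F [ 0.2 -0.1  0.5] open 0.0006 q [-0.02 -0.18  1.96 -0.    1.36 -0.23] -> inc [-46.08  -5.52  14.03] turn -0.003
rack coords rel PAD [[ 0.0029  0.0028]
 [-0.016   0.0258]
 [-0.0166 -0.0215]
 [ 0.0213  0.0258]
 [ 0.023  -0.0215]
 [-0.0095 -0.0215]
 [-0.0186  0.0029]]
[[0.54117653 0.08049438 0.095     ]
 [0.60758297 0.09485608 0.095     ]]
```

>>> play_rows(increments=[[[0,0,2,0],[0,0,4,0],[0,0,5.5,0],[0,0,6.5,0],[0,0,7.2,0]]])

```text
t: 2.25
tool_pos: [0.4617, 0.0441, 0.0673]
orientation: [3.123, 0.335, -0.005]
force: [-5.0, 0.4, 4.8]
opening: 0.0003
```

>>> play_rows(increments=[[[0,0,0.3,0],[0,0,0.6,0],[0,0,0.6,0]]])

```text
t: 2.55
tool_pos: [0.4616, 0.0443, 0.0615]
orientation: [3.123, 0.335, -0.005]
force: [-5.9, 0.2, 5.4]
opening: 0.0005
```

```bash
python3 - <<'E'
from h import *
tgt(PAD,.215)
im,d=read_camera("wrist");cv2.imwrite("pics/w2.png",im)
E
```

```text
t 2.55 pos [0.4616 0.0443 0.0615] yaw 0.214 F [-5.9  0.2  5.4] open 0.0005 q [-0.01 -0.09  2.03 -0.    1.2  -0.23] -> inc [0.97 0.08 6.15] turn -0.001
```

View pics/w2.png

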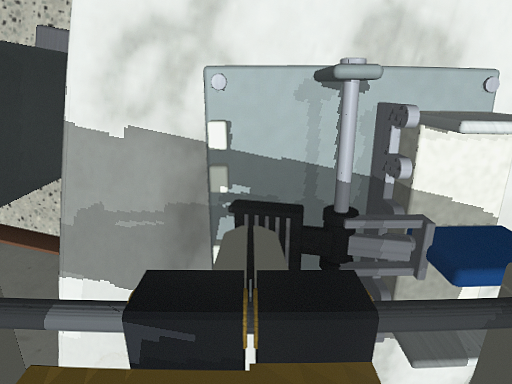

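>>> play_rows(increments=[[[0,0,0.3,0],[0,0,0.6,0],[0,0,0.6,0]]])

```text
t: 2.9
tool_pos: [0.4621, 0.0444, 0.056]
orientation: [3.123, 0.335, -0.004]
force: [-2.6, 0.4, 4.4]
opening: 0.0006
```

```bash
python3 - <<'E'
from h import *
tgt(PAD,.215)
im,d=read_camera("wrist");cv2.imwrite("pics/w3.png",im)
E
```

```text
t 2.9 pos [0.4621 0.0444 0.056 ] yaw 0.214 F [-2.6  0.4  4.4] open 0.0006 q [-0.01 -0.08  2.03 -0.    1.19 -0.23] -> inc [0.91 0.08 5.59] turn -0.001
```

View pics/w3.png

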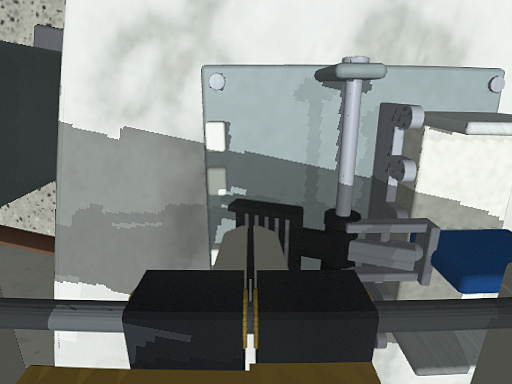

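>>> play_rows(increments=[[[0,0,0.3,0],[0,0,0.5,0],[0,0,0.5,0]]])

```text
t: 3.25
tool_pos: [0.4629, 0.0445, 0.0516]
orientation: [3.123, 0.335, -0.001]
force: [-1.7, 0.2, 4.9]
opening: 0.0005
```

```bash
python3 - <<'E'
from h import *
tgt(PAD,.215)
im,d=read_camera("wrist");cv2.imwrite("pics/w4.png",im)
im,d=read_camera("side");cv2.imwrite("pics/s4.png",cv2.resize(im[110:260,110:260],None,fx=4,fy=4,interpolation=2))
E
```

```text
t 3.25 pos [0.4629 0.0445 0.0516] yaw 0.214 F [-1.7  0.2  4.9] open 0.0005 q [-0.01 -0.07  2.03 -0.    1.18 -0.23] -> inc [0.82 0.07 5.16] turn -0.001
```

View pics/w4.png

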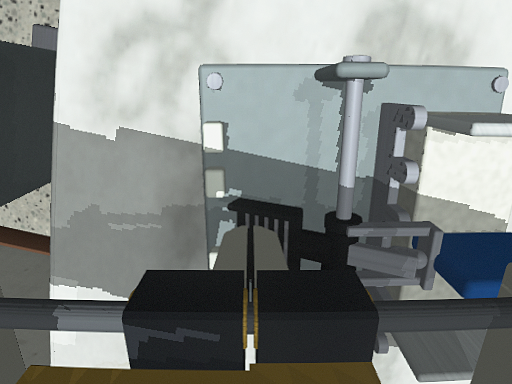

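View pics/s4.png

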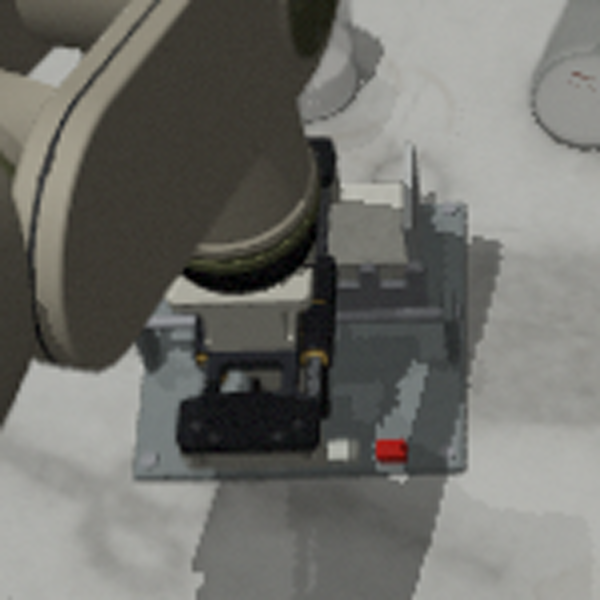

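>>> play_rows(increments=[[[0,0,0.2,0],[0,0,0.5,0],[0,0,0.5,0]]])

```text
t: 3.65
tool_pos: [0.4639, 0.0443, 0.0488]
orientation: [3.123, 0.335, 0.001]
force: [-10.6, -0.8, 21.0]
opening: 0.0007
```

```bash
python3 - <<'E'
from h import *
tgt(PAD,.215)
im,d=read_camera("wrist");cv2.imwrite("pics/w5.png",im)
p=camera_params("wrist")
pts=[(u,208) for u in range(236,304,4)]+[(u,255) for u in range(300,440,8)]
for uv in pts:
    dd=d[uv[1],uv[0]]
    P=withdepth(p,uv,dd)[0]; print(uv,im[uv[1],uv[0]],((P-PAD)@np.c_[ex,ey]*1000).round(1),(P[2]*1000).round(1))
E
```

```text
t 3.65 pos [0.4639 0.0443 0.0488] yaw 0.214 F [-10.6  -0.8  21. ] open 0.0007 q [-0.01 -0.06  2.03 -0.    1.17 -0.23] -> inc [0.72 0.03 4.88] turn -0.001
(236, 208) [32 33 29] [-14.4  22.4] 44.4
(240, 208) [35 30 31] [-12.2  22.8] 45.5
(244, 208) [28 31 28] [-9.9 23.7] 47.9
(248, 208) [29 30 29] [-7.8 23.8] 47.9
(252, 208) [26 26 26] [-5.7 24.1] 48.9
(256, 208) [27 27 26] [-3.6 24.2] 49.1
(260, 208) [29 26 26] [-1.4 23.7] 47.8
(264, 208) [24 23 23] [ 0.6 24.1] 48.9
(268, 208) [26 28 24] [ 2.7 24.2] 49.0
(272, 208) [29 30 27] [ 4.9 24.1] 48.8
(276, 208) [25 26 25] [ 7.  24.2] 49.0
(280, 208) [24 25 24] [ 9.1 24.2] 49.1
(284, 208) [30 29 24] [11.1 24.4] 49.6
(288, 208) [25 24 20] [13.2 24.4] 49.7
(292, 208) [14 16 13] [15.5 24. ] 48.7
(296, 208) [51 52 47] [17.7 23.8] 48.0
(300, 208) [76 75 68] [25.9 10. ] 12.1
(300, 255) [24 22 23] [20.7 -2.7] 51.0
(308, 255) [20 18 20] [24.8 -1.9] 52.5
(316, 255) [16 15 18] [28.4 -0.1] 55.7
(324, 255) [23 22 19] [32.3  0.8] 57.3
(332, 255) [24 22 22] [35.7  2.4] 60.3
(340, 255) [25 24 22] [39.1  3.7] 62.7
(348, 255) [106 101  96] [42.9  4.1] 63.5
(356, 255) [101  98  94] [46.8  4.4] 64.1
(364, 255) [95 90 88] [49.7  6. ] 66.9
(372, 255) [99 95 91] [53.3  6.6] 68.0
(380, 255) [91 87 84] [56.9  7. ] 68.9
(388, 255) [69 65 63] [59.8  8.3] 71.2
(396, 255) [68 65 65] [64.   7.9] 70.7
(404, 255) [69 67 64] [67.3  8.6] 72.0
(412, 255) [74 70 66] [72.5  7.3] 69.8
(420, 255) [76 71 69] [77.8  6.1] 67.8
(428, 255) [58 57 56] [82.2  5.8] 67.4
(436, 255) [117 113 109] [84.2  7.5] 70.5
```

View pics/w5.png

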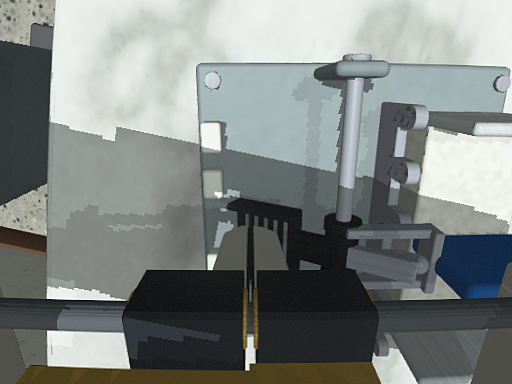

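>>> play_rows(increments=[[[0,0,-0.1,0],[0,0.8,-0.1,0],[0,1.6,-0.1,0],[0,2.4,-0.1,0],[0,3.2,-0.1,0]]])

```text
t: 4.2
tool_pos: [0.4706, 0.0125, 0.0498]
orientation: [3.123, 0.335, 0.001]
force: [-4.8, 1.4, 4.5]
opening: 0.0005
```

```bash
python3 - <<'E'
from h import *
tgt(PAD-.056*ey,.215)
im,d=read_camera("wrist");cv2.imwrite("pics/w6.png",im)
E
```

```text
t 4.2 pos [0.4706 0.0125 0.0498] yaw 0.214 F [-4.8  1.4  4.5] open 0.0005 q [-0.08 -0.05  2.02 -0.    1.17 -0.3 ] -> inc [0.74 2.38 4.99] turn -0.001
```

View pics/w6.png

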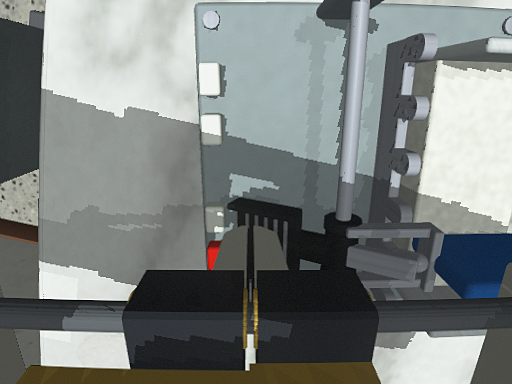

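>>> play_rows(increments=[[[0,0.7,0,0],[0,1.4,0,0],[0,2,0,0],[0,2.3,0,0],[0,2.3,0,0]]])

```text
t: 4.75
tool_pos: [0.476, -0.0118, 0.05]
orientation: [3.122, 0.334, 0.001]
force: [-4.7, -2.1, 4.5]
opening: 0.0004
```

```bash
python3 - <<'E'
from h import *
tgt(PAD-.056*ey,.215)
im,d=read_camera("wrist");cv2.imwrite("pics/w7.png",im)
im,d=read_camera("side");cv2.imwrite("pics/s7.png",cv2.resize(im[110:260,110:260],None,fx=4,fy=4,interpolation=2))
im,d=read_camera("top");cv2.imwrite("pics/t7.png",cv2.resize(im[130:240,130:240],None,fx=5,fy=5,interpolation=2))
E
```

```text
t 4.75 pos [ 0.476  -0.0118  0.05  ] yaw 0.213 F [-4.7 -2.1  4.5] open 0.0004 q [-0.13 -0.04  2.   -0.    1.17 -0.34] -> inc [ 0.74 -0.11  5.  ] turn -0.002
```

View pics/w7.png

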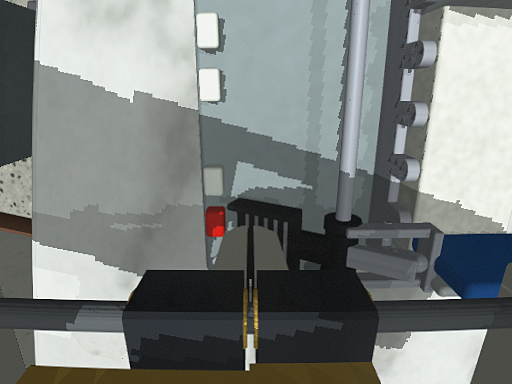

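View pics/s7.png

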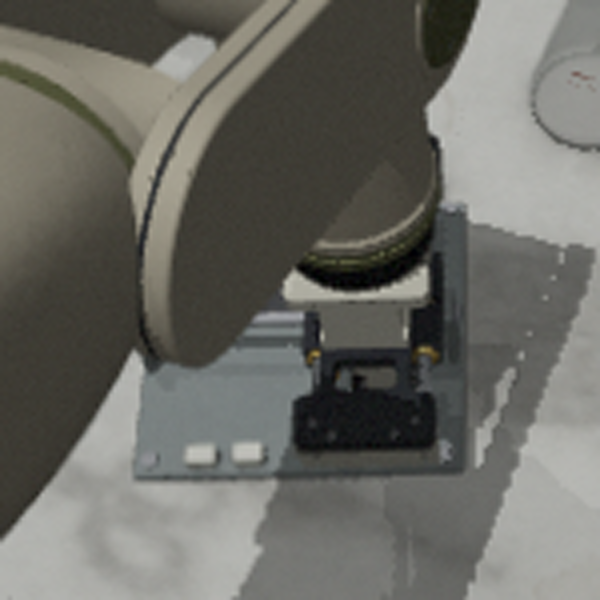

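View pics/t7.png

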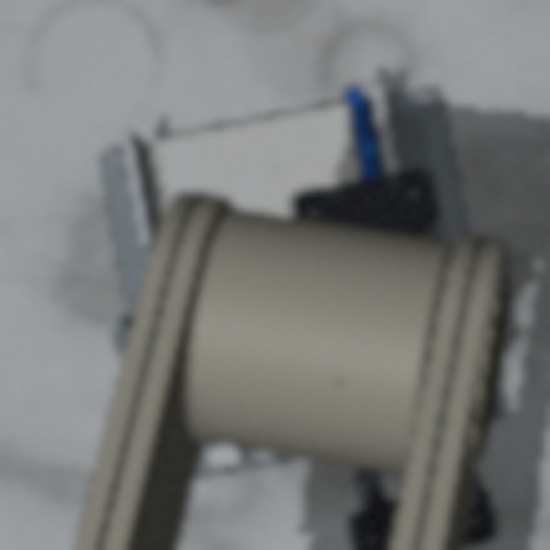

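```bash
python3 - <<'E'
from h import *
L=LEDGE.copy()
im,d=read_camera("top")
hsv=cv2.cvtColor(im,cv2.COLOR_BGR2HSV);m=cv2.inRange(hsv,(105,150,40),(125,255,255));m[:,:130]=0;m[:100]=0;m[250:]=0
v,u=np.nonzero(m);P=withdepth("top",np.c_[u,v],d[v,u]);P=P[(P[:,2]>.09)&(P[:,2]<.1)]
print(len(P),((P-L)@np.c_[ex,ey]*1000).mean(0),((P-L)@np.c_[ex,ey]*1000).min(0),((P-L)@np.c_[ex,ey]*1000).max(0))
z=np.load("pics/top0.npz");im=z["im"];d=z["d"]
hsv=cv2.cvtColor(im,cv2.COLOR_BGR2HSV);m=cv2.inRange(hsv,(105,150,40),(125,255,255));m[:,:130]=0;m[:100]=0;m[250:]=0
v,u=np.nonzero(m);P=withdepth("top",np.c_[u,v],d[v,u]);P=P[(P[:,2]>.09)&(P[:,2]<.1)]
print(len(P),((P-L)@np.c_[ex,ey]*1000).mean(0),((P-L)@np.c_[ex,ey]*1000).min(0),((P-L)@np.c_[ex,ey]*1000).max(0))
E
```

```text
32 [  2.33720521 -57.30251577] [-16.72016768 -59.79032975] [ 24.14804129 -54.50602099]
57 [-2.72798946 -1.31212035] [-29.09574591  -5.06345246] [24.36238933  2.65059873]
```

>>> play_rows(increments=[[[0,0,-0.6,0],[0,0,-1.3,0],[0,0,-2,0],[0,0,-3,0],[0,0,-5,0]]])

```text
t: 5.45
tool_pos: [0.4752, -0.0106, 0.0996]
orientation: [3.122, 0.335, -0.001]
force: [0.3, 0.3, -0.2]
opening: 0.0004
```

>>> play_rows(increments=[[[0,0,-3,0],[0,0,-7,0],[0,0,-12,0],[0,0,-15,0],[0,0,-15,0]]], jaw=9.3)

```text
t: 5.95
tool_pos: [0.4785, -0.0104, 0.2563]
orientation: [3.12, 0.336, 0.017]
force: [0.4, -0.2, 0.5]
opening: 0.0358
```

```bash
python3 - <<'E'
from h import *
tgt([.4825,-.248,.26],.3)
im,d=read_camera("wrist");cv2.imwrite("pics/w8.png",im)
im,d=read_camera("side");cv2.imwrite("pics/s8.png",cv2.resize(im[110:260,110:260],None,fx=4,fy=4,interpolation=2))
E
```

```text
t 5.95 pos [ 0.4785 -0.0104  0.2563] yaw 0.214 F [ 0.4 -0.2  0.5] open 0.0358 q [-0.13 -0.22  1.78 -0.    1.57 -0.34] -> inc [-4.66 23.3  -0.31] turn -0.086
```

View pics/w8.png

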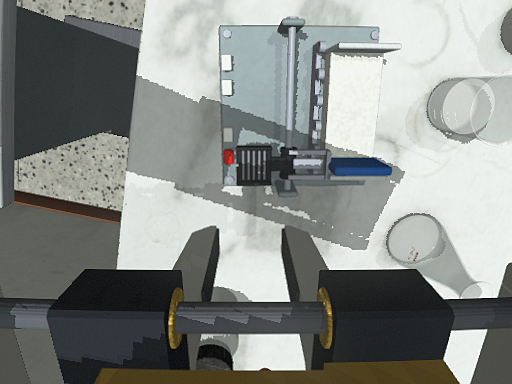

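View pics/s8.png

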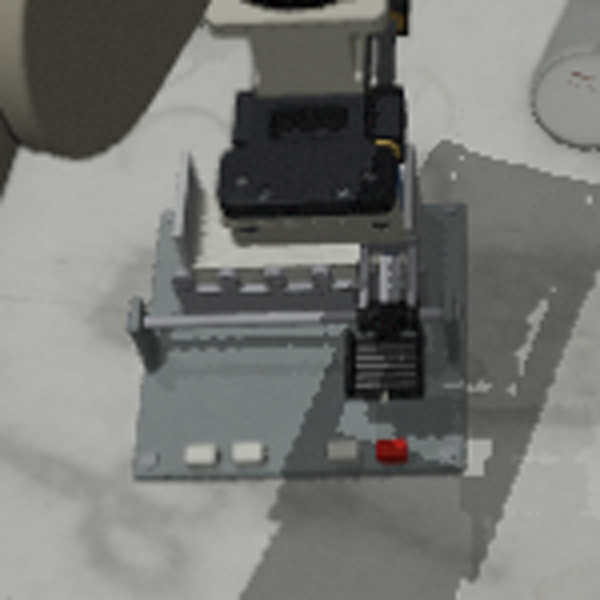

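>>> play_rows(increments=[[[-0.9,4.6,0,0],[-1.8,9.2,0,0],[-2.8,14,0,0],[-3.8,18.6,0,0],[-4.7,23.2,0,0]]])

```text
t: 6.55
tool_pos: [0.4785, -0.2481, 0.2487]
orientation: [-3.123, -0.336, -0.001]
force: [0.3, -0.5, 0.3]
opening: 0.084
```

```bash
python3 - <<'E'
from h import *
tgt([.4825,-.248,.1235],.215)
n="top";im,d=read_camera(n);cv2.imwrite("pics/t9.png",im)
v,u=np.mgrid[0:384,0:512];P=withdepth(n,np.c_[u.ravel(),v.ravel()],d.ravel())
cv2.imwrite("pics/w9.png",read_camera("wrist")[0])
n="side";im,d=read_camera(n);cv2.imwrite("pics/s9.png",im)
# pad height check from side
P=withdepth(n,np.c_[u.ravel(),v.ravel()],d.ravel());X=(P-PAD)@np.c_[ex,ey,[0,0,1]]
for a in range(-20,20,5):
    m=(X[:,0]*1000>a)&(X[:,0]*1000<=a+5)&(abs(X[:,1]+.054)<.014)&(d.ravel()>0);print(a,m.sum(),np.median(X[m,2]).round(4))
E
```

```text
t 6.55 pos [ 0.4785 -0.2481  0.2487] yaw 0.214 F [ 0.3 -0.5  0.3] open 0.084 q [-0.57 -0.04  1.63  0.    1.55 -0.79] -> inc [ 0.39  0.08 12.52] turn -0.001
-20 40 0.0587
-15 45 0.0113
-10 38 0.011
-5 33 0.0104
0 30 0.0101
5 20 0.0082
10 1 0.0595
15 0 nan
  return _methods._mean(a, axis=axis, dtype=dtype,
  ret = ret.dtype.type(ret / rcount)
```

View pics/w9.png

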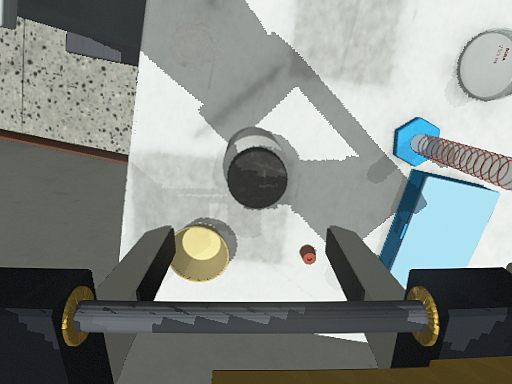

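View pics/s9.png

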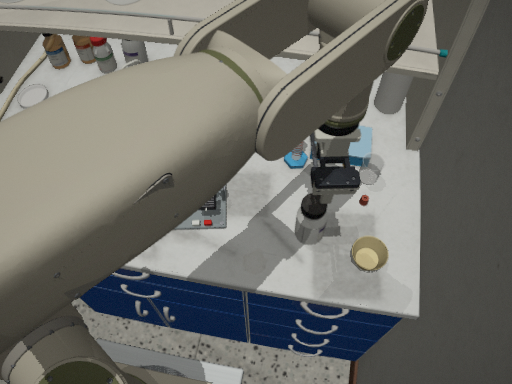

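```bash
python3 - <<'E'
from h import *
im=cv2.imread("pics/w9.png");g=cv2.cvtColor(im,cv2.COLOR_BGR2GRAY)
m=(g<90).astype(np.uint8)*255;m[:120]=0;m[215:]=0;m[:,:200]=0;m[:,310:]=0
m=(g<75).astype(np.uint8);mm=np.zeros_like(m);mm[140:213,222:292]=m[140:213,222:292]
mm=cv2.morphologyEx(mm,cv2.MORPH_OPEN,np.ones((5,5)))
c=max(cv2.findContours(mm,0,2)[0],key=cv2.contourArea);e,r=cv2.minEnclosingCircle(c);print(e,r,cv2.boundingRect(c))
P=onplane("wrist",[e,(e[0]-r,e[1]),(e[0]+r,e[1])],.132);print(P.round(4),np.linalg.norm(P[1]-P[2]))
im,d=read_camera("wrist");v,u=np.mgrid[0:384,0:512];P=withdepth("wrist",np.c_[u.ravel(),v.ravel()],d.ravel())
k=(P[:,2]>.125)&(P[:,2]<.14)&(np.hypot(P[:,0]-.48,P[:,1]+.248)<.05);Q=P[k];print(Q.mean(0),cv2.minEnclosingCircle(Q[:,:2].astype(np.float32)))
E
```

```text
(256.627197265625, 177.4969940185547) 30.61602783203125 (228, 149, 59, 60)
[[ 0.4824 -0.239   0.132 ]
 [ 0.4557 -0.2447  0.132 ]
 [ 0.5092 -0.2333  0.132 ]] 0.05471436431712744
[ 0.48199614 -0.24380793  0.13373664] ((0.4823765754699707, -0.24508540332317352), 0.027488140389323235)
```

>>> play_rows(increments=[[[0.4,0,2,0],[0.4,0,5,0],[0.4,0,8,0],[0.4,0,11,0],[0.4,0,12.4,0]]])

```text
t: 7.25
tool_pos: [0.4806, -0.2431, 0.1206]
orientation: [-3.118, -0.335, 0.007]
force: [0.1, 0.1, 0.1]
opening: 0.0927
```

```bash
python3 - <<'E'
from h import *
tgt([.4825,-.2465,.1235],.215)
cv2.imwrite("pics/w10.png",read_camera("wrist")[0])
E
```

```text
t 7.25 pos [ 0.4806 -0.2431  0.1206] yaw 0.214 F [0.1 0.1 0.1] open 0.0927 q [-0.56  0.05  1.78  0.    1.32 -0.78] -> inc [ 0.11  0.37 -0.29] turn -0.001
```

View pics/w10.png

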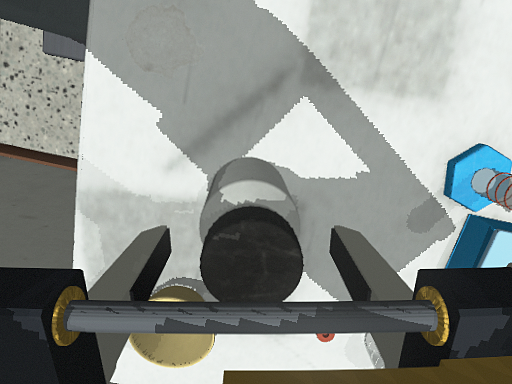

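>>> play_rows(increments=[[[0.1,0.3,-0.3,0],[0.1,0.3,-0.3,0],[0.1,0.3,-0.3,0]]])

```text
t: 7.6
tool_pos: [0.4828, -0.2463, 0.1243]
orientation: [-3.119, -0.335, 0.005]
force: [-0.5, 0.4, 1.6]
opening: 0.0932
```

```bash
python3 - <<'E'
from h import *
tgt([.4825,-.2465,.1235],.215)
E
```

```text
t 7.6 pos [ 0.4828 -0.2463  0.1243] yaw 0.214 F [-0.5  0.4  1.6] open 0.0932 q [-0.57  0.05  1.76  0.    1.33 -0.78] -> inc [-0.03  0.01  0.08] turn -0.001
```

>>> play_rows(increments=[[[0,0,0.1,0],[0,0,0.1,0],[0,0,0.1,0],[0,0,0.1,0],[0,0,0.1,0]]], jaw=4, squeeze=30)

```text
t: 8.1
tool_pos: [0.4828, -0.2463, 0.1233]
orientation: [-3.119, -0.335, 0.005]
force: [0.1, 0.3, -0.7]
opening: 0.058
```

>>> play_rows(increments=[[[0,0,0,0],[0,0,0,0],[0,0,0,0],[0,0,-0.5,0],[0,0,-1.5,0]]])

```text
t: 8.6
tool_pos: [0.482, -0.2457, 0.1374]
orientation: [-3.118, -0.334, 0.008]
force: [-0.7, 0.1, -4.2]
opening: 0.0545
```

```bash
python3 - <<'E'
from h import *
tgt([.4825,-.2465,.1235],.215)
cv2.imwrite("pics/w11.png",read_camera("wrist")[0])
E
```

```text
t 8.6 pos [ 0.482  -0.2457  0.1374] yaw 0.214 F [-0.7  0.1 -4.2] open 0.0545 q [-0.57  0.04  1.75  0.    1.35 -0.78] -> inc [0.04 0.09 1.39] turn -0.001
```

View pics/w11.png

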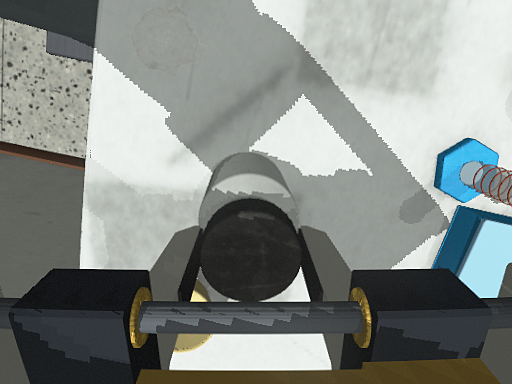

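>>> play_rows(increments=[[[0,0,-2,0],[0,0,-5,0],[0,0,-8.5,0],[0,0,-12,0],[0,0,-13.3,0]]])

```text
t: 9.15
tool_pos: [0.4852, -0.2479, 0.2781]
orientation: [3.123, 0.335, 0.005]
force: [0.9, -0.4, -3.0]
opening: 0.0541
```

```bash
python3 - <<'E'
from h import *
p=LEDGE+.007*ey;p[2]=.27
tgt(p,.215)
E
```

```text
t 9.15 pos [ 0.4852 -0.2479  0.2781] yaw 0.214 F [ 0.9 -0.4 -3. ] open 0.0541 q [-0.57 -0.04  1.57  0.    1.6  -0.78] -> inc [ 16.36 -29.76   0.84] turn -0.001
```

>>> play_rows(increments=[[[1.6,-3,0,0],[3.5,-6.5,0,0],[5.5,-10,0,0],[7.5,-13.5,0,0],[9.3,-17,0,0]]])

```text
t: 9.65
tool_pos: [0.54, -0.0604, 0.2772]
orientation: [-3.124, -0.335, -0.003]
force: [0.2, -0.0, -3.4]
opening: 0.0547
```

```bash
python3 - <<'E'
from h import *
p=LEDGE+.007*ey;p[2]=.27
tgt(p,.215)
read_camera("wrist");tgt(p,.215)
pw=camera_params("wrist");im,d=read_camera("wrist");cv2.imwrite("pics/w12.png",im)
v,u=np.mgrid[0:384,0:512];P=withdepth(pw,np.c_[u.ravel(),v.ravel()],d.ravel())
np.savez("pics/w12.npz",P=P,d=d,im=im)
X=(P-LEDGE)@np.c_[ex,ey,[0,0,1]]*1000
# walls: z rel 30..40 ; ledge region
for nm,lo,hi in [("walltop",34,41),("plate",50,58)]:
    m=(abs(X[:,0])<40)&(abs(X[:,1])<90)&(X[:,2]>lo)&(X[:,2]<hi)&(d.ravel()>0)
    Y=X[m];print(nm,m.sum())
    for s in (1,-1):
        y=Y[Y[:,1]*s>0]
        if len(y): print(s,len(y),np.percentile(y,[2,50,98],axis=0).round(1).tolist())
m=(abs(X[:,0]+0)<60)&(abs(X[:,1])<60)&(abs(X[:,2])<2)&(d.ravel()>0);Y=X[m];print("ledge",m.sum(),np.percentile(Y,[1,50,99],axis=0).round(1).tolist())
x=(P-PAD)@np.c_[ex,ey,[0,0,1]]*1000
for a in range(-25,25,5):
    m=(x[:,0]>a)&(x[:,0]<=a+5)&(abs(x[:,1]+54)<14)&(x[:,2]>20)&(x[:,2]<80);print(a,m.sum(),np.median(x[m,2]).round(1) if m.any() else "")
E
```

```text
t 9.65 pos [ 0.54   -0.0604  0.2772] yaw 0.214 F [ 0.2 -0.  -3.4] open 0.0547 q [-0.21 -0.04  1.58  0.    1.6  -0.42] -> inc [  7.02 -12.6    0.73] turn -0.001
t 9.7 pos [ 0.541  -0.0548  0.2772] yaw 0.217 F [-1.3  6.1 -3. ] open 0.0546 q [-0.2  -0.04  1.58  0.    1.6  -0.42] -> inc [  6.84 -12.05   0.79] turn 0.002
walltop 348
-1 348 [[-30.7, -70.0, 37.0], [0.3, -66.6, 39.2], [31.6, -63.7, 40.8]]
plate 568
-1 568 [[-29.7, -59.7, 53.6], [-0.1, -54.8, 56.2], [29.1, -50.2, 57.8]]
ledge 3324 [[-42.9, -48.8, -1.6], [0.3, 6.4, 1.3], [30.6, 58.9, 2.0]]
-25 4 64.6
-20 68 63.5
-15 107 64.0
-10 108 64.0
-5 111 64.1
0 111 64.3
5 106 64.1
10 110 64.2
15 106 63.9
20 83 62.7
```

View pics/w12.png

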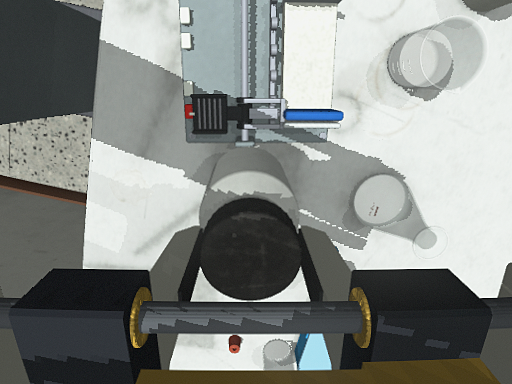

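>>> play_rows(increments=[[[1.6,-2.6,0,0],[3.2,-5.4,0,0],[4.8,-8.2,0,0],[6.2,-10.8,0,0],[6.8,-12.1,0,0]]])

```text
t: 10.25
tool_pos: [0.5806, 0.0773, 0.2764]
orientation: [-3.12, -0.345, -0.002]
force: [0.5, -0.2, -2.6]
opening: 0.0546
```

>>> play_rows(increments=[[[0,0,0,0],[0,0,0,0]]])

```text
t: 10.45
tool_pos: [0.5803, 0.0766, 0.2756]
orientation: [-3.12, -0.346, 0.0]
force: [-0.2, 0.6, -3.4]
opening: 0.0544
```

```bash
python3 - <<'E'
from h import *
p=LEDGE+.008*ey;p[2]=.175
tgt(p,.215)
read_camera("wrist");tgt(p,.215)
cv2.imwrite("pics/w13.png",read_camera("wrist")[0])
im,d=read_camera("side");cv2.imwrite("pics/s13.png",im[60:260,80:330].repeat(3,0).repeat(3,1))
E
```

```text
t 10.45 pos [0.5803 0.0766 0.2756] yaw 0.221 F [-0.2  0.6 -3.4] open 0.0544 q [ 0.04  0.08  1.46  0.    1.6  -0.18] -> inc [ 0.18 -0.15 10.06] turn 0.006
t 10.5 pos [0.5803 0.0761 0.2759] yaw 0.22 F [ 0.  -0.5 -3.7] open 0.0547 q [ 0.04  0.08  1.46  0.    1.6  -0.18] -> inc [ 0.18 -0.19 10.09] turn 0.005
```

View pics/s13.png

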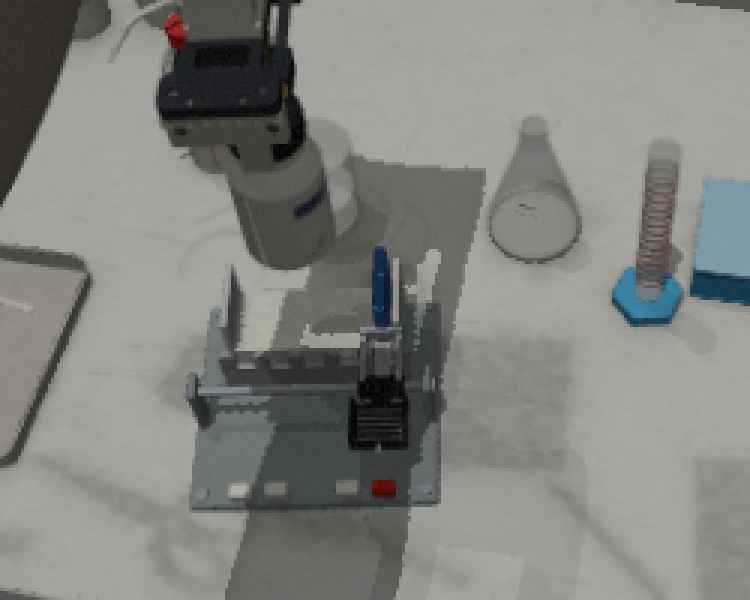

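View pics/w13.png

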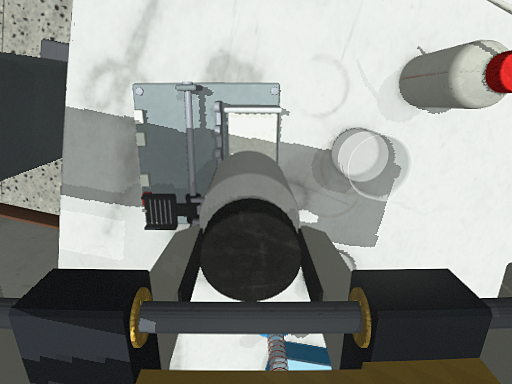

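>>> play_rows(increments=[[[0.2,-0.2,2.5,0],[0.2,-0.2,5,0],[0.2,-0.2,7.5,0],[0.2,-0.2,9.5,0],[0.2,-0.2,9.9,0]]])

```text
t: 11.1
tool_pos: [0.5802, 0.0773, 0.1742]
orientation: [-3.121, -0.341, 0.006]
force: [-0.6, 0.1, -3.8]
opening: 0.0543
```

>>> play_rows(increments=[[[0,0,0,0],[0,0,0,0]]])

```text
t: 11.3
tool_pos: [0.5805, 0.0767, 0.1752]
orientation: [-3.121, -0.34, 0.005]
force: [-0.6, -1.0, -3.2]
opening: 0.0542
```

```bash
python3 - <<'E'
from h import *
p=LEDGE+.008*ey;p[2]=.1633
tgt(p,.215)
im,d=read_camera("side");cv2.imwrite("pics/s14.png",im[90:240,120:270].repeat(4,0).repeat(4,1))
E
```

```text
t 11.3 pos [0.5805 0.0767 0.1752] yaw 0.217 F [-0.6 -1.  -3.2] open 0.0542 q [ 0.04  0.13  1.59  0.    1.43 -0.17] -> inc [ 0.16 -0.16  1.19] turn 0.002
```

View pics/s14.png

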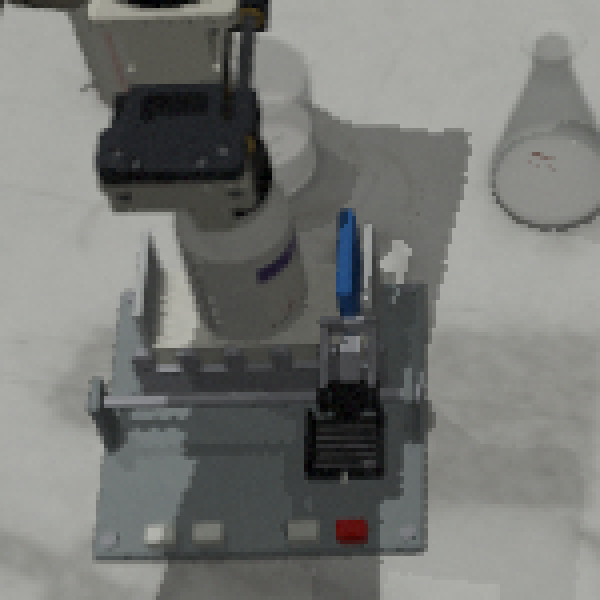

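Inside the bay with room on both sides (bottle body at about px 195–305, plate at 340, left wall at 150). Lowering.

>>> play_rows(increments=[[[0.1,-0.1,0.4,0],[0.1,-0.1,0.8,0],[0.1,-0.1,1.1,0],[0.1,-0.1,1.2,0],[0.1,-0.1,1.2,0]]])

```text
t: 11.85
tool_pos: [0.5815, 0.0782, 0.1635]
orientation: [-3.121, -0.34, 0.004]
force: [-0.0, 0.1, -3.5]
opening: 0.0542
```

```bash
python3 - <<'E'
from h import *
p=LEDGE+.008*ey;p[2]=.1633
tgt(p,.215)
E
```

```text
t 11.85 pos [0.5815 0.0782 0.1635] yaw 0.217 F [-0.   0.1 -3.5] open 0.0542 q [ 0.05  0.14  1.6   0.    1.4  -0.17] -> inc [ 0.03 -0.04  0.02] turn 0.002
```

>>> play_rows(increments=[[[0,0,0.1,0],[0,0,0.15,0],[0,0,0.15,0]]])

```text
t: 12.15
tool_pos: [0.5817, 0.0783, 0.1633]
orientation: [-3.121, -0.34, 0.002]
force: [-3.3, -0.4, 4.8]
opening: 0.0544
```

>>> play_rows(increments=[[[0,0,0.1,0],[0,0,0.1,0],[0,0,0.1,0]]])

```text
t: 12.45
tool_pos: [0.5817, 0.0784, 0.1633]
orientation: [-3.121, -0.34, 0.002]
force: [-5.6, 0.4, 6.6]
opening: 0.0544
```

>>> play_rows(increments=[[[0,0,0,0],[0,0,0,0],[0,0,0,0],[0,0,0,0],[0,0,0,0]]], jaw=8)

```text
t: 12.95
tool_pos: [0.5818, 0.0783, 0.1632]
orientation: [-3.121, -0.34, 0.002]
force: [0.5, -0.3, -0.1]
opening: 0.0796
```

```bash
python3 - <<'E'
from h import *
tgt(LEDGE,.215)
im,d=read_camera("wrist");cv2.imwrite("pics/w15.png",im)
E
```

```text
t 12.95 pos [0.5818 0.0783 0.1632] yaw 0.217 F [ 0.5 -0.3 -0.1] open 0.0796 q [ 0.05  0.14  1.6   0.    1.4  -0.17] -> inc [1.000e-02 8.000e-01 1.232e+01] turn 0.002
```

View pics/w15.png

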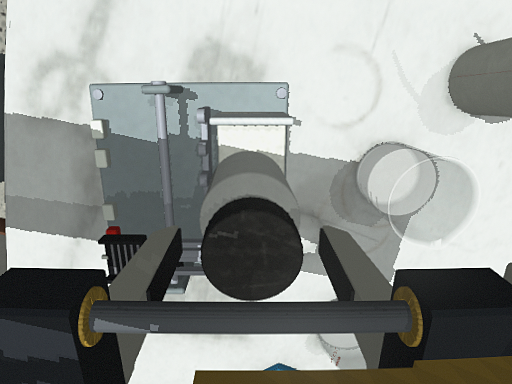

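Released and both fingers clear of the cap (cap px 202–302, fingers at 180 and 320). Retreat up.

>>> play_rows(increments=[[[0,0,-1.5,0],[0,0,-4,0],[0,0,-7,0],[0,0,-10,0],[0,0,-12,0]]])

```text
t: 13.5
tool_pos: [0.5827, 0.0782, 0.2874]
orientation: [-3.121, -0.34, -0.004]
force: [-0.5, -0.0, -0.0]
opening: 0.0801
```

>>> play_rows(increments=[[[-1,-4,0,0],[-2,-8,0,0],[-3,-12,0,0],[-4,-16,0,0],[-5,-20,0,0]]])

```text
t: 14.0
tool_pos: [0.49, 0.264, 0.2891]
orientation: [-3.121, -0.34, -0.007]
force: [0.6, 0.8, 0.9]
opening: 0.0804
```

>>> play_rows(increments=[[[0,0,0,0],[0,0,0,0],[0,0,0,0]]])

```text
t: 14.3
tool_pos: [0.4905, 0.2634, 0.2899]
orientation: [-3.121, -0.339, -0.008]
force: [-0.6, -0.2, -0.2]
opening: 0.0796
```

```bash
python3 - <<'E'
from h import *
tgt(LEDGE,.215)
v,u=np.mgrid[0:384,0:512]
for n in ["top","side"]:
    im,d=read_camera(n);cv2.imwrite(f"pics/{n}16.png",im)
    P=withdepth(n,np.c_[u.ravel(),v.ravel()],d.ravel());X=(P-LEDGE)@np.c_[ex,ey,[0,0,1]]*1000
    for nm,lo,hi,r in [("cap",126,140,60),("plate",50,58,70)]:
        m=(abs(X[:,0])<r)&(abs(X[:,1])<r)&(X[:,2]>lo)&(X[:,2]<hi)&(d.ravel()>0);Y=X[m]
        if len(Y): print(n,nm,len(Y),cv2.minEnclosingCircle(Y[:,:2].astype(np.float32)),np.median(Y,0))
    x=(P-PAD)@np.c_[ex,ey,[0,0,1]]*1000
    for a in range(-20,20,10):
        m=(x[:,0]>a)&(x[:,0]<=a+10)&(abs(x[:,1]+54)<14)&(x[:,2]>20)&(x[:,2]<80);print(a,m.sum(),np.median(x[m,2]).round(1) if m.any() else "")
    for nm,c in [("dish",(.4364,-.389)),("bung",(.584,-.3705))]:
        m=(np.hypot(P[:,0]-c[0],P[:,1]-c[1])<.06)&(P[:,2]>(.033 if nm=="dish" else .01))&(P[:,2]<.05)&(d.ravel()>0)
        if m.any(): print(nm,m.sum(),cv2.minEnclosingCircle(P[m][:,:2].astype(np.float32)))
E
```

```text
t 14.3 pos [0.4905 0.2634 0.2899] yaw 0.217 F [-0.6 -0.2 -0.2] open 0.0796 q [ 0.4  -0.01  1.53  0.    1.62  0.18] -> inc [ 4.8  20.85 24.98] turn 0.002
top cap 386 ((1.1964101791381836, 5.965848445892334), 27.93143653869629) [  0.79567032   6.17506025 132.35082231]
top plate 84 ((-0.9297294616699219, -18.524749755859375), 49.90719985961914) [ -3.48125318 -53.56780857  54.40895206]
-20 34 62.5
-10 39 62.4
0 39 63.2
10 39 63.2
dish 137 ((0.43576452136039734, -0.389008492231369), 0.041916992515325546)
bung 76 ((0.6096675395965576, -0.37188711762428284), 0.034794893115758896)
side cap 368 ((0.41532695293426514, 5.072015285491943), 28.22350311279297) [ -1.01167735   5.23588441 131.50194386]
side plate 161 ((0.4771026074886322, -14.542969703674316), 53.645450592041016) [-14.93160267 -53.28753139  53.97835049]
-20 49 61.2
-10 48 61.1
0 45 61.5
10 42 61.6
dish 185 ((0.4367668926715851, -0.3899901211261749), 0.04251371696591377)
bung 176 ((0.610018253326416, -0.3720211684703827), 0.034950800240039825)
```

View pics/side16.png

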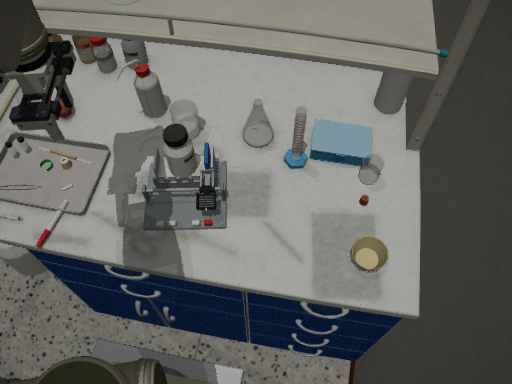

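View pics/top16.png

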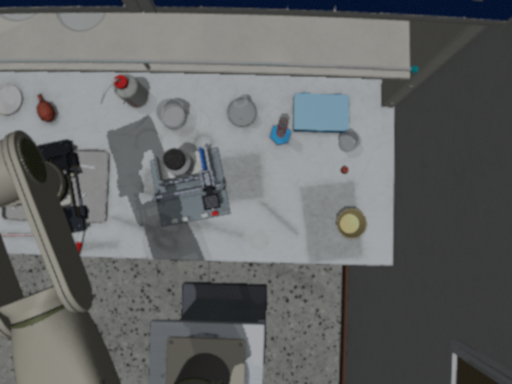

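```bash
python3 -c "
from h import *
print(close_job())"
```

```text
the job is handed in; nothing more can be done
None
```

I moved the stop to the red-tag notch, stood the bottle on the ledge in the bay that opened, and handed the job in at about 14.4 s. The hand-in gives no verdict, so this rests on my own camera checks.

**Stop:** I pressed the lever with shut fingertips until it hit its end of travel, backed off about 1 mm, and slid the stop about 56 mm to the red tag. After release the pad read level at 61–63 mm, against 62 mm nominal when up. The plate reads about 53.5 mm off the ledge's middle, and the red tag itself measures about 57 mm off. That puts the tooth about 3.5 mm from the tag's line, inside the 6 mm limit and consistent with the 3 mm play. It is the tightest margin of the checks, since the cameras are only good to about 2 mm.

**Bottle:** I gripped it by the cap and lowered it until the force turned to contact at the expected height, then let go. Its centre is within about 1 mm of the ledge's centre line across and 5–6 mm from its middle along. Its top is 132 mm above the ledge, which means it is standing upright on it.

**Bystanders and arm:** The dish reads within about 1 mm of where it started. My numeric check on the red bung failed because its search window also caught a neighbouring object. In the top and side pictures the bung sits at the same pixels as at the start. The gripper is parked well clear and its force reads about zero.

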